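# Stage the sample bar, try the chamber lid and hold it open

## Robot

A 6-joint arm with a two-finger parallel gripper is mounted at the origin on the work surface. World frame = base frame: x ahead of the robot, y to its left, z up, the work surface at z = 0. Lengths are in m, angles in degrees, forces in N, time in s.
With the tool pointing down it reaches from about 0.375 to 0.9 m from the base axis. Payload 3.1 kg.
Tool frame: the origin (TCP) lies on the centre line of the jaws, within the pads' length; the fingertips stand 25 mm ahead of it and the grasp point (between the pads) lies 6 mm ahead of it; z points along the fingers, y is the line along which they close (so a half turn about z gives the same grasp; the last joint's range is limited). The gripper opens to 87 mm and grips with 3 to 60 N. Pads are 19 mm wide; open, the fingers measure 117 mm over their backs; the gripper's body (75 mm by 190 mm) begins 51 mm behind the grasp point.
Start: joints at [-81.389, 30.224, 82.088, -0, 67.689, -10.227], TCP at [0.202, -0.591, 0.216] pointing down, gripper open.
Joint ranges: [-176.69, 176.69], [-43.24, 126.21], [12.49, 139.97], [-82, 262], [0, 151.66], [-163.58, 163.58]. Speed limits (degrees/s): [159.86, 159.86, 180, 180, 180, 180].

## Interface

Orientations are given as a 3x3 rotation matrix whose columns are the frame's x, y, z axes.
In Python, from rig import * gives the robot as it stands.
- The arm moves only by the tool step_arm, never from a script. Its argument "steps" is a list of rows, each a list of 7 numbers: the shift along the tool's x, y, z normalised to -1 to 1, where 1 is 0.3 m, then the turn, a rotation vector about the tool's x, y, z normalised to -1 to 1, where 1 is 45 degrees, then the gripper's target within -1 to 1 (shut at 1, half-way at 0, fully open at -1). A call has 1 to 8 rows; each row is the pose to reach, as a shift and turn from the pose commanded when the call began, along the tool's axes at that moment; what a row does not reach only later rows make up. A row lasts 1/12 s, in which the tool goes at most 41.7 mm and 7.16 degrees, less where a joint would pass 70% of its speed; a pose out of reach is approached as far as the arm can. A call with a number of a shift or a turn outside -1 to 1 is refused whole. A call with a gripper value outside its range is refused whole. The fingers move at their own pace and stop on an object; the grip force is fixed at half the most. Time passes only in rows, so rows that repeat a pose let the fingers close. It gives the time, the measured TCP pose, the force, the opening and the grip force at its end, in the units of the state.
- read_state(): the state, without advancing time (a new reading comes with each control period).
- capture(name): name is "side" or "top" or "wrist"; returns a dict with "image" (420x560x3 uint8, red, green, blue), "vertical_fov" (degrees; the focal length in pixels is half the picture's height over the tangent of half this angle, whatever the lens; pixels are square), "cx", "cy" (the principal point, pixels), "k1" (the pictures are not rectified: a ray, as slopes to the right and down, at radius r is drawn at 1 + k1 r^2 times it, then the intrinsics apply), "world_from_camera" (4x4, takes a point from camera to world coordinates); the wrist camera has in their place "T_tool_cam" (4x4, takes a point from camera to tool coordinates, whose origin is the TCP and whose axes are the flange's). Camera axes: x right, y down, z forward; pixel columns grow to the right and rows downward; lengths in m; the calibration is good to about 2 mm. A picture is of the moment at which its call begins: read the wrist's pose just before it. There is no depth.
- hand_in(): hands the job in; it is judged then, once.
The state is a dict: "time_s": time; "joint_positions": joint angles; "qvel": joint speeds; "tau": joint torques, N m; "position": TCP position; "tcp_rot": TCP orientation; "force": force on the tool from outside, world axes, zero at the start; "moment": the same for the moment, N m; "opening": opening from 0.0 (shut) to 1.0 (fully open); "grasp_force": force on a finger pad.
Only numpy, scipy, OpenCV 4.12 (cv2) and the standard library are available. Lean on these libraries where they do the work, as an engineer would, in place of code of your own. Each camera call takes 0.05 s, during which the arm holds its last target. There are 200 camera calls.

## Task

Get the chamber ready for loading: first lay the sample bar across the two notched rests, centred and down in both notches. Then lift at the lid handle to feel whether the lid is caught, before moving the red release; if it is caught, lower it, push the release away from the lid as far as it goes, and lift again. Raise the lid past half open (45 degrees) and finish while still holding it there, without letting go, the bar still on its rests and the lens, vial and screwdriver left where they are.

Things in the scene. Friction and masses are not known exactly. Their poses are not given: they have to be found in the camera images.
- bar_center (a point): Sample bar, loose, lying on the table: an aluminium bar 140 mm long (its x) x 16 wide (its y) x 10 high with four copper chips on top, and in its middle an upright blue grip block 30 long (x) x 14 wide (y) that reaches 40 mm above the bar's underside. About 0.12 kg. This point is on the bar's middle, 20 mm above its underside. Take it by the blue block, fingers closing along its y.
- rests: Fixed stand for the bar: dark base plate 150 x 50 x 8 mm with two aluminium posts 100 mm apart along its x (at x = -50 and +50 mm, each 20 mm long in x, 38 wide in y). The posts' flat tops are 48 mm above the table, with black lips 8 mm higher on either side that leave a notch 22 mm wide, running along x. Origin: centre of the underside, on the table. With the bar in both notches bar_center lies over the origin at 68 mm height, bar's x along this x (either way round).
- chamber: Fixed sample chamber: aluminium box 200 x 200 mm with a white hinged lid whose flat top is 100 mm above the table; black latch housing, 90 mm (x) x 85 mm (y), on its +y side beside the lid, its top also at 100 mm. Origin: centre of the box's underside, on the table. Its x points from the handle side to the hinge side (roughly away from the robot), its y from the lid to the housing. The open box holds only a fixed stage.
- lid_handle (a point): Middle of the lid's handle, a dark round bar 10 mm thick and 100 mm long along the chamber's y, standing 38 mm above the lid's top and 30 mm in from its front edge. Moves with the lid. The bar can turn between the fingers, so the tool may stay pointing down while the lid swings.
- lid_hinge (a point): Middle of the lid's hinge axis, along the chamber's y, at the far edge of the box, 70 mm above the table. The handle bar goes round it at a radius of 183 mm; with the lid shut it is 170 mm in front of and 68 mm above the hinge.
- lid (a joint): Opening angle of the lid, rad: 0 shut, grows as the handle side rises, stops at 1.25. Lid about 0.5 kg (0.4 to 0.65), takes some 3 to 5 N at the handle; falls shut when let go. If the catch holds it, the lid rises only 6 mm (0.036 rad, about 6 mm at the handle too) and stops hard; if not it swings freely. The catch is hidden and either holds or not at the start.
- release (a joint): Travel of the red release slide, m: 0 at the start, grows as it moves along the chamber's +y, away from the lid; stops at 0.022 and stays where it is left (about 1.5 N friction, and about 1 N more while it draws the catch). A holding catch lets go after at most 12 mm and then stays out; push it to the stop.
- release_knob (a point): Middle of the red fin of the release slide on top of the latch housing: fin 26 mm (chamber x) x 12 mm (chamber y) x 24 mm high, top 26 mm above the housing's top (126 mm above the table), this point 14 mm above the housing's top. Moves with the slide. Can be pinched along the chamber's y or pushed from the lid side.
- lens: Bystander: black objective lens standing on end, 48 mm across, 55 mm high; origin at its underside. Leave alone.
- vial: Bystander: small jar with blue cap, 38 mm across, 75 mm high; origin at its underside. Leave alone.
- driver: Bystander: screwdriver lying between the robot and the chamber, along its x. Leave alone.
Mind the look-alikes: they are no part of the job. Of the things that look like the part that bears bar_center, take the one that is farthest to the robot's left at the start.

How it is judged:
By the outcome, as a careful person would: the job done as asked, in the order asked, and still so for the second after the job is handed in, while the arm keeps its last pose, push and grip.
It also fails if it takes over 61 s, if anything falls off the work surface, if the arm or the gripper's body presses on something with over 40 N, if the wrist force passes 120 N, or if a joint passes its speed limit or range.

## Working session

There is one attempt and no reset: what is moved stays moved. The work goes in short steps, Python scripts to look and compute and a tool call to move; the robot and the scene stay as the last step left them, time stands still between calls to the robot, and variables do not carry over. Pictures are saved under pics/ and viewed, at most 10 in all, crops included, and the job is handed in when it is done.

Besides the shell and the picture viewer there is one more tool, called after "Request:" as a command line: name --pt "numbers of a row" for each row, then --argument value for the rest. step_arm: Moves the arm, as the interface text tells. Scaled input: -1 to 1 covers 0.3 m each way for a shift and 45 degrees each way for a turn. Its arguments: {"type":"object","properties":{"steps":{"type":"array"}},"required":["steps"]}

```bash
mkdir -p pics; ls; cat > h.py <<'E'
import numpy as np, cv2
from rig import *
def snap(n,f):
    s=read_state(); c=capture(n); cv2.imwrite(f'pics/{f}.png',cv2.cvtColor(c['image'],cv2.COLOR_RGB2BGR))
    if n=='wrist':
        T=np.eye(4);T[:3,:3]=np.array(s['tcp_rot']);T[:3,3]=s['position'];W=T@np.array(c['T_tool_cam'])
    else: W=np.array(c['world_from_camera'])
    np.savez(f'pics/{f}.npz',W=W,k1=c['k1'],cx=c['cx'],cy=c['cy'],f=210/np.tan(np.radians(c['vertical_fov']/2)))
def pt(f,u,v,z):
    d=np.load(f'pics/{f}.npz');x=np.array([(u-d['cx'])/d['f'],(v-d['cy'])/d['f']]);y=x.copy()
    for _ in range(30): y=x/(1+d['k1']*(y@y))
    r=d['W'][:3,:3]@np.array([*y,1]);o=d['W'][:3,3]
    return (o+r*(z-o[2])/r[2]).round(4)
def px(f,p):
    d=np.load(f'pics/{f}.npz');q=np.linalg.inv(d['W'])@np.array([*p,1]);y=q[:2]/q[2];y=y*(1+d['k1']*(y@y))
    return (y*d['f']+[d['cx'],d['cy']]).round(1)
E
python3 - <<'E'
from h import *
snap('top','top0');snap('side','side0')
a=cv2.imread('pics/top0.png');cv2.imwrite('pics/top0b.png',cv2.resize(a,(800,600),interpolation=3))
s=read_state();print(s['time_s'],s['tcp_rot'],s['force'],s['opening'])
for f in('top0','side0'):print(np.load(f'pics/{f}.npz')['W'])
E
```

```text
pics
0.1 [[ 9.46442626e-01  3.22871904e-01 -2.99130567e-04]
 [ 3.22871860e-01 -9.46440696e-01  1.94179607e-03]
 [ 3.43842052e-04 -1.93437941e-03 -9.99998070e-01]] [ 0.31011766 -0.54430391  0.10494439] 0.9997276690149706
[[ 0.01177781 -0.99757399  0.06861063  0.45161854]
 [-0.99964605 -0.01010978  0.02460815 -0.09342947]
 [-0.02385481 -0.06887618 -0.99733997  1.17620076]
 [ 0.          0.          0.          1.        ]]
[[ 0.99824123 -0.02837941  0.0520486   0.43834342]
 [-0.05567936 -0.75025404  0.65880094 -0.91230854]
 [ 0.02035329 -0.6605403  -0.75051466  1.05937056]
 [ 0.          0.          0.          1.        ]]
```

View pics/top0b.png

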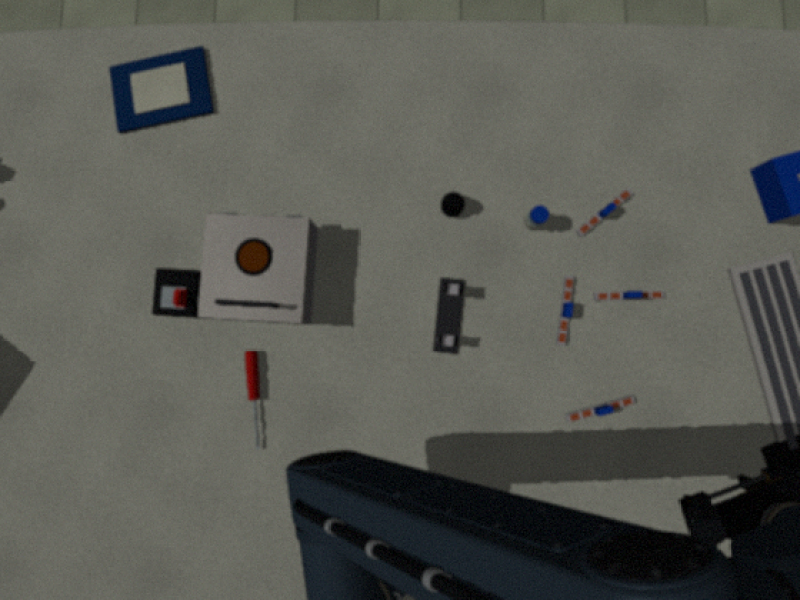

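View pics/side0.png

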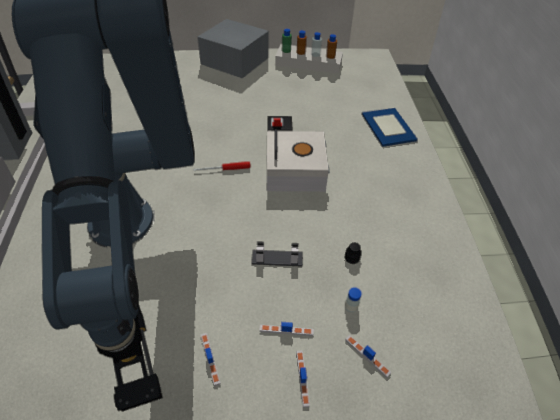

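The top picture (800 px view) shows four bars, with their blue blocks at (567,310), (605,210), (604,410) and (632,295). World +y is to the left of the picture, so the one at (567,310) is farthest to the robot's left. I'll enlarge that bar with the rests, and the chamber.

```bash
python3 - <<'E'
from h import *
a=cv2.imread('pics/top0.png')
c1=cv2.resize(a[185:260,295:455],(800,375),interpolation=2)
c2=cv2.resize(a[145:230,100:235],(794,500),interpolation=2)[:,:]
cv2.imwrite('pics/c1.png',c1);cv2.imwrite('pics/c2.png',c2)
for u,v in [(567,310),(605,210),(604,410),(632,295)]: print(pt('top0',u*.7,v*.7,.04))
E
```

```text
[ 0.5016 -0.3974  0.04  ]
[ 0.7009 -0.4756  0.04  ]
[ 0.308  -0.4691  0.04  ]
[ 0.5323 -0.5264  0.04  ]
```

View pics/c1.png

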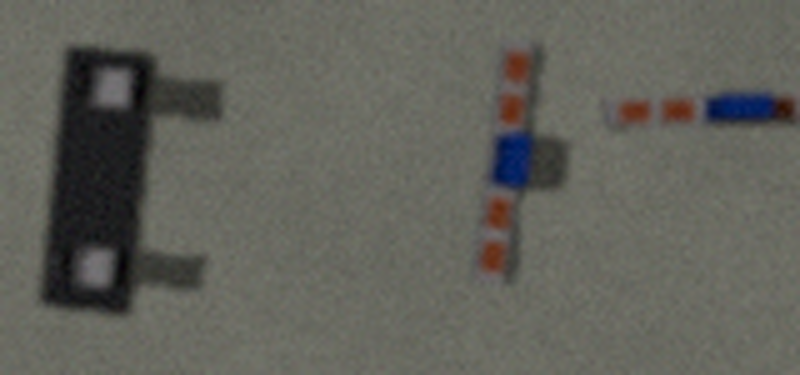

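View pics/c2.png

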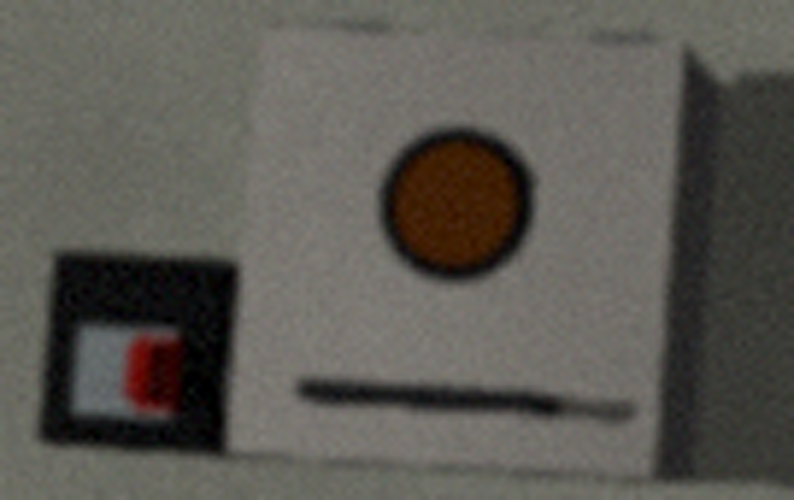

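The crops confirm the chosen bar: block at (514,160) in crop 1, chips from (517,67) to (492,257). The rest posts are at (113,88) and (96,268). In crop 2 the lid handle runs from (300,388) to (560,405), and the top of the red fin is at about (140,373).

```bash
python3 - <<'E'
from h import *
A=lambda x,y,z:pt('top0',295+x/5,185+y/5,z)
B=lambda x,y,z:pt('top0',100+x/5.88,145+y/5.88,z)
def yaw(a,b): d=a-b; return np.degrees(np.arctan2(d[1],d[0])).round(1), np.linalg.norm(d).round(4)
a,b=A(517,67,.011),A(492,257,.011);print('bar chips',(a+b)/2,yaw(a,b)); print('block',A(514,160,.04))
a,b=A(113,88,.048),A(96,268,.048);print('rest',(a+b)/2,yaw(a,b))
q=[A(*p,.008) for p in[(68,48),(155,57),(130,312),(43,302)]];print('base',np.mean(q,0),yaw(q[0],q[3]),yaw(q[1],q[2]))
q=[B(*p,.1) for p in[(258,28),(685,45),(657,475),(228,452)]];print('lid',q,np.mean(q,0),[yaw(q[i],q[j])for i,j in((0,3),(1,2),(0,1),(3,2))])
a,b=B(300,388,.138),B(560,405,.138);print('handle',(a+b)/2,yaw(a,b));print('knob',B(140,373,.126))
E
```

```text
bar chips [ 0.5019  -0.40235  0.011  ] (np.float64(-7.9), np.float64(0.11))
block [ 0.5017 -0.3999  0.04  ]
rest [ 0.4892 -0.1706  0.048 ] (np.float64(-5.0), np.float64(0.1002))
base [ 0.4896   -0.170175  0.008   ] (np.float64(-5.2), np.float64(0.1465)) (np.float64(-5.3), np.float64(0.1469))
lid [array([0.6749, 0.301 , 0.1   ]), array([0.6673, 0.101 , 0.1   ]), array([0.4705, 0.1092, 0.1   ]), array([0.4784, 0.3077, 0.1   ])] [0.572775 0.204725 0.1     ] [(np.float64(-2.0), np.float64(0.1966)), (np.float64(-2.4), np.float64(0.197)), (np.float64(87.8), np.float64(0.2001)), (np.float64(87.7), np.float64(0.1987))]
handle [0.503  0.2038 0.138 ] (np.float64(87.0), np.float64(0.1166))
knob [0.5126 0.3399 0.126 ]
```

```bash
cat >> h.py <<'E'
from scipy.spatial.transform import Rotation as Rn
def row(p,yaw,s=None):
    s=s or read_state();R=np.array(s['tcp_rot']);c,q=np.cos(np.radians(yaw)),np.sin(np.radians(yaw))
    G=np.array([[c,q,0],[q,-c,0],[0,0,-1]])
    d=R.T@(np.array(p)-s['position'])/.3; w=np.degrees(Rn.from_matrix(R.T@G).as_rotvec())/45
    print(np.round(d,4).tolist(),np.round(w,4).tolist())
def st():
    s=read_state();R=np.array(s['tcp_rot']);print(round(s['time_s'],2),np.round(s['position'],4),'yaw',np.degrees(np.arctan2(R[1,0],R[0,0])).round(2),'F',np.round(s['force'],1),'op',round(s['opening'],3),'g',round(s['grasp_force'],1))
E
python3 -c "
from h import *
row([.5017,-.401,.16],-7.9)"
```

```text
[1.1506, -0.2757, 0.1848] [-0.0025, 0.0001, 0.5941]
```

Request:
step_arm --pt "0.14 -0.03 0.02 0 0 0.1 -1" --pt "0.27 -0.06 0.05 0 0 0.2 -1" --pt "0.4 -0.1 0.07 0 0 0.3 -1" --pt "0.53 -0.13 0.09 0 0 0.4 -1" --pt "0.66 -0.16 0.11 0 0 0.5 -1" --pt "0.8 -0.19 0.13 0 0 0.594 -1" --pt "0.92 -0.22 0.15 0 0 0.594 -1" --pt "1.0 -0.24 0.16 0 0 0.594 -1"

```text
time_s: 0.77
position: [0.465, -0.4232, 0.1668]
tcp_rot: [[0.991, -0.135, -0.0], [-0.135, -0.991, 0.003], [-0.001, -0.002, -1.0]]
force: [-1.1, 0.0, -0.5]
opening: 0.999
grasp_force: 0.0
```

```bash
python3 -c "
from h import *
st();row([.5017,-.401,.16],-7.9)"
```

```text
0.77 [ 0.465  -0.4232  0.1668] yaw -7.77 F [-1.1  0.  -0.5] op 0.999 g 0.0
[0.1114, -0.0898, 0.0227] [-0.0032, 0.001, 0.0029]
```

Request:
step_arm --pt "0.11 -0.09 0.02 0 0 0.003 -1" --pt "0.11 -0.09 0.02 0 0 0.003 -1" --pt "0.11 -0.09 0.02 0 0 0.003 -1" --pt "0.11 -0.09 0.02 0 0 0.003 -1"

```text
time_s: 1.1
position: [0.4986, -0.4039, 0.1615]
tcp_rot: [[0.99, -0.139, -0.001], [-0.139, -0.99, 0.0], [-0.001, -0.0, -1.0]]
force: [-0.8, -0.2, -0.0]
opening: 0.997
grasp_force: 0.0
```

```bash
python3 - <<'E'
from h import *
st();snap('wrist','w1');print(px('w1',[.5017,-.401,.04]),px('w1',[.5017,-.401,0]))
a=cv2.imread('pics/w1.png');h=cv2.cvtColor(a,cv2.COLOR_BGR2HSV);m=cv2.inRange(h,(105,120,40),(130,255,255))
n,_,S,C=cv2.connectedComponentsWithStats(m)
print([(S[i],C[i]) for i in range(1,n) if S[i,4]>100])
E
```

```text
1.1 [ 0.4986 -0.4039  0.1615] yaw -7.96 F [-0.8 -0.2 -0. ] op 0.997 g 0.0
[273.1 200.5] [273.6 190.8]
[(array([393, 128,  45,  22, 780], dtype=int32), array([415.48333333, 138.0025641 ])), (array([264, 175,  16,  37, 538], dtype=int32), array([271.7732342 , 192.96096654]))]
```

View pics/w1.png

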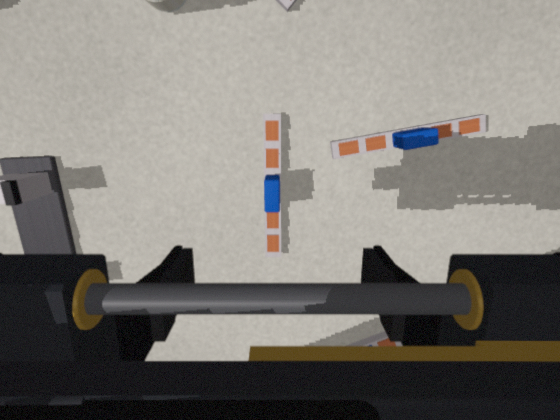

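The wrist view shows the chosen bar upright in the picture: chips at (272,131), (272,158), (273,220) and (273,243), block at (272,193). It is aligned with the tool.

```bash
python3 - <<'E'
from h import *
for p in[(272,131),(272,158),(273,220),(273,243),(272,115),(273,251)]:print(p,pt('w1',*p,.011))
print(pt('w1',272,177,.04),pt('w1',272,210,.04),np.load('pics/w1.npz')['W'].round(3))
for x in(-.015,.015):
  for z in(.01,.04):
    c,s=np.cos(np.radians(7.9)),np.sin(np.radians(7.9));print(x,z,px('w1',[.5017+x*c,-.401-x*s,z]))
st()
E
```

```text
(272, 131) [ 0.5597 -0.4078  0.011 ]
(272, 158) [ 0.5353 -0.4044  0.011 ]
(273, 220) [ 0.4751 -0.3967  0.011 ]
(273, 243) [ 0.4511 -0.3933  0.011 ]
(272, 115) [ 0.5736 -0.4098  0.011 ]
(273, 251) [ 0.4426 -0.3921  0.011 ]
[ 0.5225 -0.403   0.04  ] [ 0.4932 -0.3988  0.04  ] [[-0.137 -0.953 -0.27   0.572]
 [-0.991  0.132  0.038 -0.415]
 [-0.001  0.272 -0.962  0.331]
 [ 0.     0.     0.     1.   ]]
-0.015 0.01 [273.5 208. ]
-0.015 0.04 [273.1 216.8]
0.015 0.01 [273.5 177.7]
0.015 0.04 [273.  183.7]
1.15 [ 0.4981 -0.4047  0.1618] yaw -8.05 F [0.3 0.4 0.1] op 1.004 g 0.0
```

```bash
python3 -c "
from h import *
row([.505,-.4005,.0395],-7.8)"
```

```text
[0.0213, -0.017, 0.4077] [0.0, 0.0012, -0.0055]
```

Request:
step_arm --pt "0.021 -0.017 0.1 0 0 -0.005 -1" --pt "0.021 -0.017 0.2 0 0 -0.005 -1" --pt "0.021 -0.017 0.3 0 0 -0.005 -1" --pt "0.021 -0.017 0.36 0 0 -0.005 -1" --pt "0.021 -0.017 0.385 0 0 -0.005 -1" --pt "0.021 -0.017 0.405 0 0 -0.005 -1" --pt "0.021 -0.017 0.405 0 0 -0.005 -1" --pt "0.021 -0.017 0.405 0 0 -0.005 -1"

```text
time_s: 1.82
position: [0.506, -0.4013, 0.0416]
tcp_rot: [[0.991, -0.137, 0.001], [-0.137, -0.991, -0.002], [0.001, 0.001, -1.0]]
force: [-0.7, -0.0, -0.7]
opening: 0.996
grasp_force: 0.0
```

```bash
python3 -c "
from h import *
st();row([.505,-.4005,.0395],-7.8)"
```

```text
1.82 [ 0.506  -0.4013  0.0416] yaw -7.86 F [-0.7 -0.  -0.7] op 0.996 g 0.0
[-0.0037, -0.0023, 0.007] [0.0017, -0.0019, -0.0013]
```

Close, let the fingers settle, then lift 120 mm.

Request:
step_arm --pt "-0.003 0 0.005 0 0 0 -1" --pt "-0.003 0 0.005 0 0 0 1" --pt "-0.003 0 0.005 0 0 0 1" --pt "-0.003 0 0.005 0 0 0 1" --pt "-0.003 0 0.005 0 0 0 1" --pt "-0.003 0 0.005 0 0 0 1" --pt "-0.003 0 0.005 0 0 0 1" --pt "-0.003 0 0.005 0 0 0 1"

```text
time_s: 2.48
position: [0.505, -0.3999, 0.039]
tcp_rot: [[0.991, -0.136, 0.0], [-0.136, -0.991, 0.0], [-0.0, -0.0, -1.0]]
force: [0.2, 0.2, -0.0]
opening: 0.555
grasp_force: 0.0
```

Request:
step_arm --pt "0 0 0 0 0 0 1" --pt "0 0 0 0 0 0 1" --pt "0 0 -0.03 0 0 0 1" --pt "0 0 -0.1 0 0 0 1" --pt "0 0 -0.2 0 0 0 1" --pt "0 0 -0.3 0 0 0 1" --pt "0 0 -0.4 0 0 0 1" --pt "0 0 -0.4 0 0 0 1"

```text
time_s: 3.15
position: [0.5082, -0.4033, 0.1667]
tcp_rot: [[0.991, -0.136, 0.009], [-0.136, -0.991, -0.01], [0.011, 0.009, -1.0]]
force: [0.6, -0.4, 0.4]
opening: 0.02
grasp_force: 0.0
```

```bash
python3 - <<'E'
from h import *
st();snap('wrist','w2')
s=read_state();R=np.array(s['tcp_rot']);p=np.array(s['position'])
a=cv2.imread('pics/w2.png');h=cv2.cvtColor(a,cv2.COLOR_BGR2HSV)
for nm,lo,hi in(('blue',(105,120,40),(130,255,255)),('or',(3,120,80),(16,255,255))):
  n,_,S,C=cv2.connectedComponentsWithStats(cv2.inRange(h,lo,hi));print(nm,[(S[i].tolist(),C[i].round(1).tolist()) for i in range(1,n) if S[i,4]>60])
for x in(-.06,-.035,.035,.06,.07): print(x,px('w2',p+R@[x,0,.0395-.011]))
row([.4893,-.1704,.16],-5.1)
E
```

```text
3.15 [ 0.5082 -0.4033  0.1667] yaw -7.79 F [ 0.6 -0.4  0.4] op 0.02 g 0.0
blue [([136, 0, 27, 6, 105], [149.3, 1.7]), ([390, 140, 44, 22, 741], [411.9, 150.4]), ([266, 186, 14, 36, 497], [272.5, 203.6])]
or [([282, 0, 23, 17, 214], [292.2, 6.0]), ([454, 132, 19, 15, 213], [463.4, 138.7]), ([267, 134, 12, 18, 198], [272.1, 142.5]), ([429, 137, 18, 13, 150], [439.5, 142.6]), ([364, 148, 19, 14, 199], [373.2, 154.7]), ([338, 153, 19, 14, 195], [347.0, 159.3]), ([268, 161, 10, 17, 170], [272.5, 169.0]), ([268, 223, 11, 14, 140], [272.6, 229.5]), ([268, 245, 12, 15, 86], [275.4, 250.3])]
-0.06 [274.9 324.9]
-0.035 [274.8 291.5]
0.035 [274.8 186.6]
0.06 [274.7 144.3]
0.07 [274.7 126.5]
[-0.1635, -0.7574, 0.0072] [0.0081, -0.0091, -0.0599]
```

View pics/w2.png

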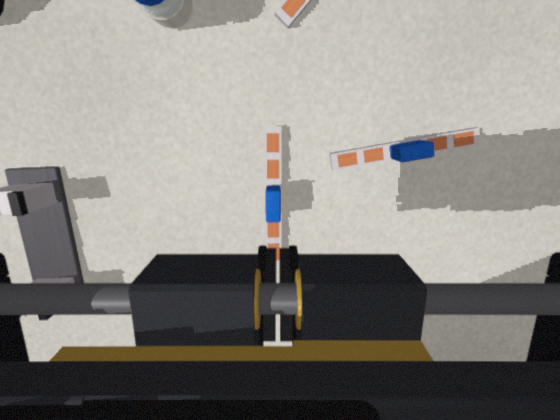

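The fingers are slow (about 1.3 s from open to shut), so I lifted too early. The gripper is empty and the bar is still on the table, block at (272,203). I'll measure again while opening.

Request:
step_arm --pt "0 0 0 0 0 0 -1" --pt "0 0 0 0 0 0 -1" --pt "0 0 0 0 0 0 -1" --pt "0 0 0 0 0 0 -1" --pt "0 0 0 0 0 0 -1" --pt "0 0 0 0 0 0 -1" --pt "0 0 0 0 0 0 -1" --pt "0 0 0 0 0 0 -1"

```text
time_s: 3.87
position: [0.5049, -0.3999, 0.1588]
tcp_rot: [[0.991, -0.136, -0.0], [-0.136, -0.991, 0.0], [-0.0, -0.0, -1.0]]
force: [0.0, 0.1, 0.2]
opening: 0.533
grasp_force: 0.0
```

```bash
python3 - <<'E'
from h import *
st();snap('wrist','w3')
a=cv2.imread('pics/w3.png');h=cv2.cvtColor(a,cv2.COLOR_BGR2HSV)
n,_,S,C=cv2.connectedComponentsWithStats(cv2.inRange(h,(3,120,80),(16,255,255)))
q=[]
for i in range(1,n):
  if S[i,4]>60 and abs(C[i][0]-273)<12 and C[i][1]>100: q.append(pt('w3',*C[i],.011));print(C[i].round(1),S[i],q[-1])
n,_,S,C=cv2.connectedComponentsWithStats(cv2.inRange(h,(105,120,40),(130,255,255)))
for i in range(1,n):
  if S[i,4]>60 and abs(C[i][0]-273)<12:print(C[i],S[i],pt('w3',C[i][0],S[i,1],.04),pt('w3',C[i][0],S[i,1]+S[i,3],.01))
row([.507,-.4005,.0395],-7.6)
E
```

```text
3.87 [ 0.5049 -0.3999  0.1588] yaw -7.8 F [0.  0.1 0.2] op 0.533 g 0.0
[277. 137.] [272 128  11  19 209] [ 0.5604 -0.4075  0.011 ]
[277.  164.5] [272 156  11  18 198] [ 0.5355 -0.4041  0.011 ]
[277. 227.] [272 221  11  13 143] [ 0.4747 -0.3959  0.011 ]
[277.3 249.4] [272 242  11  16 166] [ 0.4513 -0.393   0.011 ]
[277.04954128 200.17798165] [270 182  15  37 545] [ 0.5245 -0.4027  0.04  ] [ 0.4825 -0.397   0.01  ]
[0.0071, 0.0009, 0.3979] [-0.0002, 0.0002, -0.0045]
```

Request:
step_arm --pt "0.002 0 0.1 0 0 0 -1" --pt "0.002 0 0.2 0 0 0 -1" --pt "0.002 0 0.3 0 0 0 -1" --pt "0.002 0 0.37 0 0 0 -1" --pt "0.002 0 0.397 0 0 0 1" --pt "0.002 0 0.397 0 0 0 1" --pt "0.002 0 0.397 0 0 0 1" --pt "0.002 0 0.397 0 0 0 1"

```text
time_s: 4.58
position: [0.5066, -0.4011, 0.0416]
tcp_rot: [[0.991, -0.136, 0.002], [-0.136, -0.991, -0.002], [0.003, 0.002, -1.0]]
force: [-0.0, 0.1, 0.1]
opening: 0.754
grasp_force: 0.0
```

Request:
step_arm --pt "0 0 0 0 0 0 1" --pt "0 0 0 0 0 0 1" --pt "0 0 0 0 0 0 1" --pt "0 0 0 0 0 0 1" --pt "0 0 0 0 0 0 1" --pt "0 0 0 0 0 0 1" --pt "0 0 0 0 0 0 1" --pt "0 0 0 0 0 0 1"

```text
time_s: 5.25
position: [0.5055, -0.4, 0.0399]
tcp_rot: [[0.991, -0.136, -0.0], [-0.136, -0.991, 0.0], [-0.0, -0.0, -1.0]]
force: [-0.0, -0.7, -0.5]
opening: 0.146
grasp_force: 0.0
```

Request:
step_arm --pt "0 0 0 0 0 0 1" --pt "0 0 0 0 0 0 1" --pt "0 0 0 0 0 0 1" --pt "0 0 0 0 0 0 1"

```text
time_s: 5.58
position: [0.5055, -0.4, 0.0399]
tcp_rot: [[0.991, -0.136, -0.0], [-0.136, -0.991, 0.0], [-0.0, -0.0, -1.0]]
force: [0.5, -0.2, -0.6]
opening: 0.006
grasp_force: 0.0
```

The gripper closed on nothing again (opening 0.006). I'll look at it where it stands.

```bash
python3 - <<'E'
from h import *
st();snap('wrist','w4');snap('side','s4');snap('top','t4')
s=read_state();R=np.array(s['tcp_rot']);p=np.array(s['position'])
print(R.round(3),px('w4',p+R@[0,0,.025]),px('s4',p+R@[0,0,.025]),px('s4',p-R@[0,0,.1]),px('t4',p))
a=cv2.imread('pics/w4.png');b=cv2.imread('pics/s4.png');u,v=px('s4',p).astype(int)
b=cv2.resize(b[max(0,v-60):v+45,u-70:u+70],(560,420),interpolation=2);print(max(0,v-60),u-70)
cv2.imwrite('pics/m4.png',np.hstack([cv2.resize(a,(400,300)),cv2.resize(b,(400,300))]))
E
```

```text
5.58 [ 0.5055 -0.4     0.0399] yaw -7.8 F [ 0.5 -0.2 -0.6] op 0.006 g 0.0
[[ 0.991 -0.136 -0.   ]
 [-0.136 -0.991  0.   ]
 [-0.    -0.    -1.   ]] [276.5 242.7] [286.4 328.5] [288.1 304.8] [397.8 215.6]
264 216
```

View pics/m4.png

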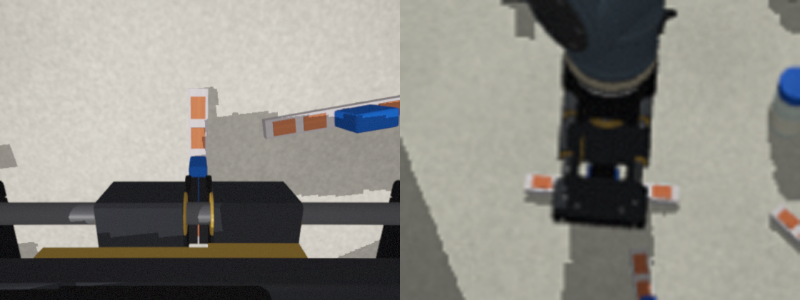

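Request:
step_arm --pt "0 0 -0.05 0 0 0 1" --pt "0 0 -0.1 0 0 0 1" --pt "0 0 -0.13 0 0 0 1" --pt "0 0 -0.13 0 0 0 1" --pt "0 0 -0.13 0 0 0 1"

```text
time_s: 6.15
position: [0.5058, -0.4003, 0.0795]
tcp_rot: [[0.991, -0.136, 0.001], [-0.136, -0.991, -0.001], [0.001, 0.001, -1.0]]
force: [0.1, -0.0, -0.1]
opening: 0.003
grasp_force: 0.0
```

```bash
python3 - <<'E'
from h import *
st();snap('wrist','w5');snap('side','s5')
for f in('w4','w5','s0' if 0 else 'side0','s4','s5'):
  a=cv2.imread(f'pics/{f}.png');h=cv2.cvtColor(a,cv2.COLOR_BGR2HSV)
  for nm,lo,hi in(('blue',(105,120,40),(130,255,255)),('or',(3,120,80),(16,255,255))):
    n,_,S,C=cv2.connectedComponentsWithStats(cv2.inRange(h,lo,hi));print(f,nm,[S[i].tolist() for i in range(1,n) if S[i,4]>20 and (f[0]=='w' and abs(C[i][0]-277)<30 or f[0]=='s' and abs(C[i][0]-286)<32 and abs(C[i][1]-325)<30)])
a=cv2.imread('pics/w5.png')[150:360,180:380];b=cv2.imread('pics/w4.png')[150:360,180:380]
cv2.imwrite('pics/m5.png',cv2.resize(np.hstack([b,a]),(800,420),interpolation=2))
E
```

```text
6.15 [ 0.5058 -0.4003  0.0795] yaw -7.8 F [ 0.1 -0.  -0.1] op 0.003 g 0.0
w4 blue [[265, 219, 25, 64, 783]]
w4 or [[267, 136, 20, 30, 579], [268, 179, 19, 29, 529], [276, 315, 3, 15, 44]]
w5 blue [[267, 204, 21, 52, 912]]
w5 or [[269, 134, 16, 25, 388], [269, 170, 16, 24, 365], [277, 257, 2, 14, 28]]
side0 blue [[282, 322, 11, 10, 92]]
side0 or [[263, 326, 6, 4, 21], [305, 329, 6, 4, 23]]
s4 blue []
s4 or [[263, 326, 6, 4, 21], [305, 329, 6, 4, 23]]
s5 blue []
s5 or [[263, 326, 7, 4, 27], [304, 329, 7, 4, 24]]
```

View pics/m5.png

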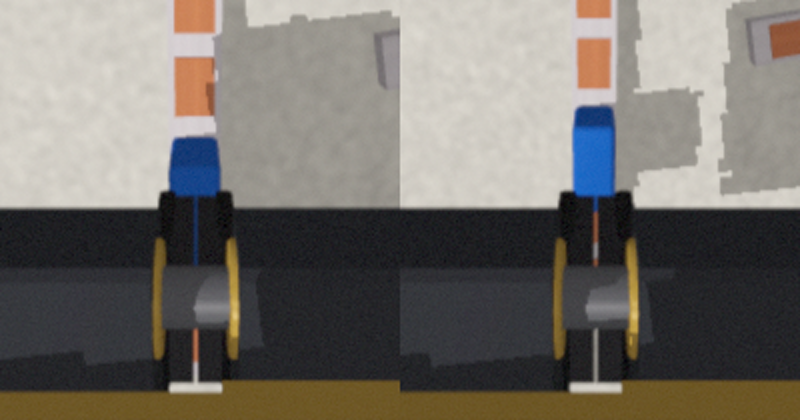

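In both crops the fingers are shut above the block (blue shows through the gap), so the tips are higher than I assumed. I'll work out from the picture where they are.

```bash
python3 - <<'E'
from h import *
s=read_state();R=np.array(s['tcp_rot']);p=np.array(s['position'])
for x in(0,.0095):
  for z in(-.02,-.01,0,.01,.025,.04):print(x,z,px('w5',p+R@[x,0,z]))
from h import pt
# heights of block top from w4/w5 relative: block top edges
for f in('w4','w5'):print(f,[px(f,np.array([.5055,-.4,0])+R@[x,0,-z]) for x,z in((.015,.01),(.015,.04),(.07,.01),(-.015,.04))])
c=capture('wrist');print(np.round(c['T_tool_cam'],4),c['vertical_fov'],c['k1'])
E
```

```text
0 -0.02 [274.9 276.5]
0 -0.01 [275.  267.7]
0 0 [275.1 259.8]
0 0.01 [275.2 252.7]
0 0.025 [275.4 243.3]
0 0.04 [275.5 235.1]
0.0095 -0.02 [274.9 258.4]
0.0095 -0.01 [275.  250.5]
0.0095 0 [275.1 243.4]
0.0095 0.01 [275.2 237. ]
0.0095 0.025 [275.4 228.6]
0.0095 0.04 [275.5 221.3]
w4 [array([276.5, 216.9]), array([276.3, 233.1]), array([276.6, 124. ]), array([276.3, 284.7])]
w5 [array([276.2, 201.8]), array([276.1, 213.1]), array([276.3, 123.3]), array([276.1, 256.7])]
[[ 1.400e-03 -9.626e-01 -2.710e-01  7.430e-02]
 [ 1.000e+00  1.600e-03 -4.000e-04  6.000e-04]
 [ 8.000e-04 -2.710e-01  9.626e-01 -1.693e-01]
 [ 0.000e+00  0.000e+00  0.000e+00  1.000e+00]] 63.44207840630489 0.007787160797300123
```

The tips stand roughly level with the TCP, not 25 mm ahead of it. I'll reopen and go down in steps, watching the force.

Request:
step_arm --pt "0 0 0 0 0 0 -1" --pt "0 0 0 0 0 0 -1" --pt "0 0 0 0 0 0 -1" --pt "0 0 0 0 0 0 -1" --pt "0 0 0 0 0 0 -1" --pt "0 0 0 0 0 0 -1" --pt "0 0 0.06 0 0 0 -0.3" --pt "0 0 0.12 0 0 0 -0.3"

```text
time_s: 6.97
position: [0.5066, -0.4011, 0.044]
tcp_rot: [[0.991, -0.136, 0.003], [-0.136, -0.991, -0.003], [0.003, 0.003, -1.0]]
force: [0.0, 0.5, -0.7]
opening: 0.525
grasp_force: 0.0
```

Request:
step_arm --pt "0 0 0.015 0 0 0 -0.3" --pt "0 0 0.03 0 0 0 -0.3" --pt "0 0 0.03 0 0 0 -0.3"

```text
time_s: 7.22
position: [0.5053, -0.3998, 0.0333]
tcp_rot: [[0.991, -0.136, -0.001], [-0.136, -0.991, 0.001], [-0.001, -0.001, -1.0]]
force: [-0.0, -0.7, -0.4]
opening: 0.639
grasp_force: 0.0
```

```bash
python3 - <<'E'
from h import *
st();snap('wrist','w6');s=read_state();R=np.array(s['tcp_rot']);p=np.array(s['position'])
o=(s['opening']*.087)/2
print('tips',[px('w6',p+R@[x,y,z]).tolist() for x,y,z in((.0095,-o,.025),(.0095,o,.025),(.0095,-o,0),(.0095,o,0))])
a=cv2.imread('pics/w6.png')[130:340,140:420];cv2.imwrite('pics/m6.png',cv2.resize(a,(800,600),interpolation=2))
E
```

```text
7.22 [ 0.5053 -0.3998  0.0333] yaw -7.8 F [-0.  -0.7 -0.4] op 0.639 g 0.0
tips [[230.3, 227.5], [323.8, 227.7], [223.9, 242.5], [329.9, 242.7]]
```

View pics/m6.png

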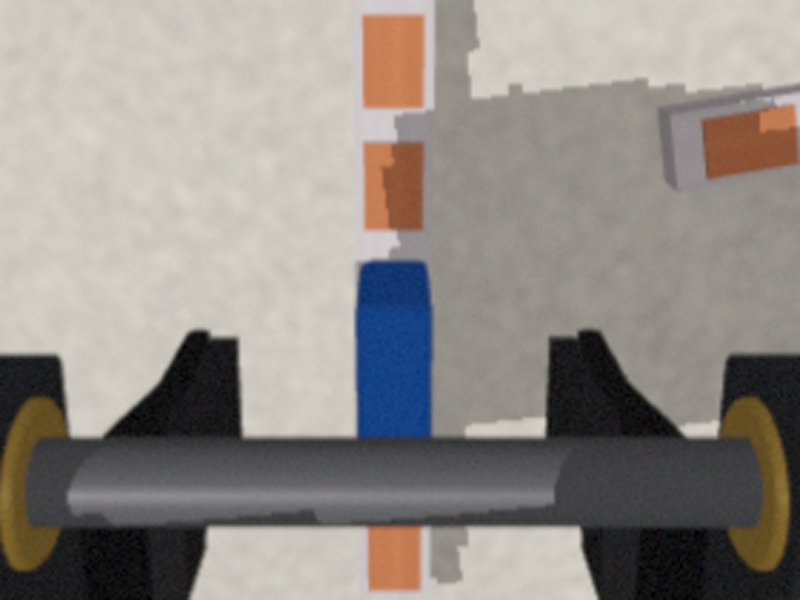

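Fingertip inner edges are at crop (238,338) and (549,338), a 109 px gap for 55.6 mm. That puts the tips about 5 mm behind the TCP. The block is centred between them. I'll go down stepwise, then close.

Request:
step_arm --pt "0 0 0.02 0 0 0 -0.3" --pt "0 0 0.035 0 0 0 -0.3" --pt "0 0 0.035 0 0 0 -0.3"

```text
time_s: 7.52
position: [0.5053, -0.3998, 0.0229]
tcp_rot: [[0.991, -0.136, -0.001], [-0.136, -0.991, 0.001], [-0.001, -0.001, -1.0]]
force: [0.0, 0.7, 0.9]
opening: 0.646
grasp_force: 0.0
```

Request:
step_arm --pt "0 0 0.015 0 0 0 -0.3" --pt "0 0 0.032 0 0 0 -0.3" --pt "0 0 0.032 0 0 0 -0.3"

```text
time_s: 7.77
position: [0.505, -0.3995, 0.0128]
tcp_rot: [[0.991, -0.136, -0.001], [-0.136, -0.991, 0.001], [-0.001, -0.001, -1.0]]
force: [0.2, 0.1, 0.0]
opening: 0.649
grasp_force: 0.0
```

Request:
step_arm --pt "0 0 0 0 0 0 1" --pt "0 0 0 0 0 0 1" --pt "0 0 0 0 0 0 1" --pt "0 0 0 0 0 0 1" --pt "0 0 0 0 0 0 1" --pt "0 0 0 0 0 0 1" --pt "0 0 0 0 0 0 1" --pt "0 0 0 0 0 0 1"

```text
time_s: 8.43
position: [0.5056, -0.4001, 0.0139]
tcp_rot: [[0.991, -0.136, 0.0], [-0.136, -0.991, -0.0], [0.0, 0.0, -1.0]]
force: [-0.4, 0.7, 0.9]
opening: 0.158
grasp_force: 30.0
```

Gripped: opening 0.158 (14 mm), 30 N. Lift and carry.

Request:
step_arm --pt "0 0 0 0 0 0 1" --pt "0 0 -0.05 0 0 0 1" --pt "0 0 -0.13 0 0 0 1" --pt "0 0 -0.22 0 0 0 1" --pt "0 0 -0.3 0 0 0 1" --pt "0 0 -0.36 0 0 0 1" --pt "0 0 -0.36 0 0 0 1" --pt "0 0 -0.36 0 0 0 1"

```text
time_s: 9.1
position: [0.5059, -0.4004, 0.1226]
tcp_rot: [[0.991, -0.136, 0.001], [-0.136, -0.991, -0.002], [0.002, 0.001, -1.0]]
force: [0.5, -0.1, -0.8]
opening: 0.16
grasp_force: 30.0
```

```bash
python3 - <<'E'
from h import *
st();snap('wrist','w7');s=read_state();R=np.array(s['tcp_rot']);p=np.array(s['position'])
a=cv2.imread('pics/w7.png');h=cv2.cvtColor(a,cv2.COLOR_BGR2HSV)
n,_,S,C=cv2.connectedComponentsWithStats(cv2.inRange(h,(3,120,80),(16,255,255)))
print([(S[i].tolist(),C[i].round(1).tolist()) for i in range(1,n) if S[i,4]>60])
print([px('w7',p+R@[x,0,.0139-.011]).tolist() for x in(-.055,-.03,.03,.055)])
row([.4893,-.1704,.134],-5.1)
E
```

```text
9.1 [ 0.5059 -0.4004  0.1226] yaw -7.8 F [ 0.5 -0.1 -0.8] op 0.16 g 30.0
[([488, 129, 23, 17, 318], [499.1, 137.0]), ([458, 134, 21, 16, 173], [471.8, 141.2]), ([266, 139, 23, 35, 798], [277.0, 155.9]), ([383, 148, 22, 16, 286], [393.3, 155.6]), ([352, 153, 22, 16, 273], [362.9, 160.8]), ([266, 188, 23, 33, 703], [277.1, 203.8]), ([268, 314, 19, 6, 113], [277.0, 316.5]), ([268, 331, 20, 16, 304], [277.1, 338.5])]
[[275.0, 343.5], [275.0, 306.1], [274.9, 205.1], [274.9, 157.5]]
[-0.1558, -0.7496, -0.0422] [-0.001, 0.0012, -0.06]
```

Request:
step_arm --pt "-0.02 -0.1 0 0 0 -0.02 1" --pt "-0.05 -0.22 0 0 0 -0.04 1" --pt "-0.08 -0.35 0 0 0 -0.06 1" --pt "-0.1 -0.48 0 0 0 -0.06 1" --pt "-0.13 -0.6 0 0 0 -0.06 1" --pt "-0.15 -0.7 0 0 0 -0.06 1" --pt "-0.156 -0.75 0 0 0 -0.06 1" --pt "-0.156 -0.75 0 0 0 -0.06 1"

```text
time_s: 9.82
position: [0.4869, -0.1659, 0.1198]
tcp_rot: [[0.996, -0.085, -0.006], [-0.085, -0.996, 0.005], [-0.007, -0.004, -1.0]]
force: [-0.3, -1.3, -0.6]
opening: 0.155
grasp_force: 30.0
```

Request:
step_arm --pt "0 0 0 0 0 0 1" --pt "0 0 0 0 0 0 1" --pt "0 0 0 0 0 0 1"

```text
time_s: 10.07
position: [0.49, -0.1721, 0.1213]
tcp_rot: [[0.996, -0.09, 0.0], [-0.09, -0.996, -0.0], [0.0, 0.0, -1.0]]
force: [-0.2, 0.5, -0.2]
opening: 0.155
grasp_force: 30.0
```

```bash
python3 - <<'E'
from h import *
st();snap('wrist','w8');snap('side','s8');s=read_state();R=np.array(s['tcp_rot']);p=np.array(s['position'])
c,q=np.cos(np.radians(-5.1)),np.sin(np.radians(-5.1))
P=lambda x,y,z:[.4893+c*x-q*y,-.1704+q*x+c*y,z]
for n,a in(('base+',(.075,.025,.008)),('base-y',(.075,-.025,.008)),('post',(.05,0,.048)),('lip+',(.06,.019,.056)),('lip-',(.06,-.019,.056)),('pb',(-.06,.019,.056))):print(n,px('w8',P(*a)))
row([.4893,-.1704,.134],-5.1)
a=cv2.imread('pics/w8.png')[60:375,120:440];b=cv2.resize(cv2.imread('pics/s8.png')[200:290,235:325],(0,0),fx=4,fy=4,interpolation=2)
cv2.imwrite('pics/m8.png',cv2.resize(a,(610,600),interpolation=2))
E
```

```text
10.07 [ 0.49   -0.1721  0.1213] yaw -5.17 F [-0.2  0.5 -0.2] op 0.155 g 30.0
base+ [243.4 116.4]
base-y [305.9 116.4]
post [274.3 153.2]
lip+ [246.1 139.5]
lip- [302.2 139.5]
pb [249.9 298. ]
[-0.0025, -0.0054, -0.0415] [0.0002, -0.0001, -0.0021]
```

View pics/m8.png

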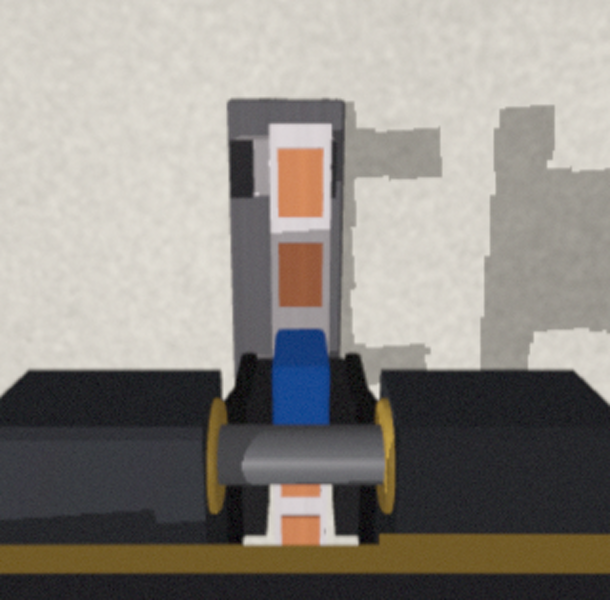

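The bar is held straight and lies over the stand. The stand's far edge spans crop x 228–345 at y 100, i.e. about 3 mm further to +y and 2 mm further to +x than the top camera said. I've used my ten pictures, so from here on I'll check numerically. Next: shift, go down to just above the lips, and compare profiles.

```bash
python3 -c "
from h import *
row([.491,-.1673,.079],-5.2)"
```

```text
[0.0022, -0.0162, 0.1418] [0.0002, -0.0001, 0.0001]
```

Request:
step_arm --pt "0.002 -0.016 0 0 0 0 1" --pt "0.002 -0.016 0.05 0 0 0 1" --pt "0.002 -0.016 0.1 0 0 0 1" --pt "0.002 -0.016 0.142 0 0 0 1" --pt "0.002 -0.016 0.142 0 0 0 1" --pt "0.002 -0.016 0.142 0 0 0 1"

```text
time_s: 10.67
position: [0.4904, -0.166, 0.0788]
tcp_rot: [[0.996, -0.089, -0.001], [-0.089, -0.996, 0.001], [-0.001, -0.001, -1.0]]
force: [0.2, -0.4, -1.0]
opening: 0.159
grasp_force: 30.0
```

```bash
python3 - <<'E'
from h import *
st();snap('wrist','w9');s=read_state();R=np.array(s['tcp_rot']);p=np.array(s['position'])
a=cv2.GaussianBlur(cv2.imread('pics/w9.png'),(3,3),0)
for v in range(116,196,8):print(v,' '.join(f'{x}' for x in a[v,216:336:3].mean(1).astype(int)))
print('col232-320 vertical');
for u in(236,250,256,300,314):print(u,a[80:200:4,u].mean(1).astype(int))
for n,q in(('bar end',(.07,.0)),('chip',(.055,0))):print(n,px('w9',p+R@[q[0],0,.0139-.010]))
P=lambda x,y,z:p+R@[x,y,p[2]-z]
for x in(.06,.04):print('post',x,[px('w9',P(x,y,.056)).tolist() for y in(-.019,-.011,.011,.019)],[px('w9',P(x,y,.048)).tolist() for y in(-.011,.011)])
print('base',[px('w9',P(.075,y,.008)).tolist() for y in(-.025,.025)])
print('barside',[px('w9',P(.055,y,p[2]-.0039)).tolist() for y in(-.008,.008)])
E
```

```text
10.67 [ 0.4904 -0.166   0.0788] yaw -5.13 F [ 0.2 -0.4 -1. ] op 0.159 g 30.0
116 211 204 210 214 212 211 209 210 189 102 97 99 98 99 99 98 96 96 98 98 98 100 98 99 98 99 99 99 95 98 99 100 88 138 155 209 209 204 202 205
124 211 211 214 216 214 215 214 212 191 102 98 98 99 101 99 119 136 137 137 137 137 137 137 138 137 135 111 100 95 98 98 99 86 140 148 196 210 211 210 206
132 211 216 213 212 211 208 206 209 199 104 98 103 106 106 106 171 214 217 216 215 213 213 213 216 214 210 126 82 80 79 73 66 71 145 147 150 149 148 146 155
140 209 213 209 209 212 218 215 210 203 74 45 43 42 44 97 184 203 147 146 146 148 149 144 145 153 206 166 73 29 28 31 29 65 148 146 148 148 150 153 152
148 216 216 213 212 216 214 212 216 211 85 42 42 43 43 98 183 207 147 147 145 147 148 144 143 156 210 166 63 30 29 29 30 73 148 149 147 145 145 147 147
156 210 213 214 216 212 208 209 210 207 91 44 41 40 42 98 180 206 146 145 146 147 149 145 143 157 196 160 55 25 29 29 31 83 148 149 150 148 146 150 154
164 214 217 211 212 213 212 209 211 212 105 42 41 42 43 90 178 206 146 146 145 146 148 145 143 156 209 162 52 28
[... 795 characters left out ...]
 213 214 214 211 214  97  99  98 101 100 107  99  45  46  44
  46  44  43  43  42  50  99  99  98  98  99  99]
300 [210 208 204 207 209 209 204 203  93  95  96  95  96  80 104  29  29  30
  28  25  29  28  28  39  96  97  96  96  96  96]
314 [207 206 206 208 209 205 207 209 160 113 119 120 126 129 133 134 140 138
 142 142 146 148 147 147 148 146 145 146 150 154]
bar end [276.9 124. ]
chip [276.9 154.8]
post 0.06 [[242.8, 141.7], [257.2, 141.8], [296.8, 141.8], [311.2, 141.8]] [[258.0, 140.7], [296.1, 140.8]]
post 0.04 [[243.7, 177.4], [257.7, 177.4], [296.2, 177.5], [310.2, 177.5]] [[258.5, 175.1], [295.5, 175.1]]
base [[240.4, 113.9], [314.1, 114.1]]
barside [[261.0, 154.7], [292.8, 154.8]]
```

Lips centred at u≈277.5, bar and chip at ≈277.5, so they are aligned sideways. Along x the posts are about 2.5 mm further than the bar's middle. I'll shift +2.5 mm and recheck before lowering.

Request:
step_arm --pt "0.008 0 0 0 0 0 1" --pt "0.008 0 0.015 0 0 0 1" --pt "0.008 0 0.015 0 0 0 1" --pt "0.008 0 0.015 0 0 0 1"

```text
time_s: 11.05
position: [0.4932, -0.1663, 0.0749]
tcp_rot: [[0.996, -0.089, 0.0], [-0.089, -0.996, -0.0], [0.0, 0.0, -1.0]]
force: [0.5, 0.0, -0.5]
opening: 0.158
grasp_force: 30.0
```

```bash
python3 - <<'E'
from h import *
st();snap('wrist','wa');s=read_state();R=np.array(s['tcp_rot']);p=np.array(s['position'])
a=cv2.GaussianBlur(cv2.imread('pics/wa.png'),(3,3),0)
for v in(140,148,156,164):print(v,' '.join(f'{x}' for x in a[v,236:320:2].mean(1).astype(int)))
for u in(250,254,277):print(u,a[104:196:2,u].mean(1).astype(int))
P=lambda x,y,z:p+R@[x,y,p[2]-z]
for x in(.06,.04):print('post',x,[px('wa',P(x,y,.056)).tolist() for y in(-.019,-.011,.011,.019)])
print('chip',[px('wa',P(x,0,p[2]-.0029)).tolist()[1] for x in(.047,.063)],'barside',[px('wa',P(.055,y,p[2]-.0039)).tolist() for y in(-.008,.008)])
E
```

```text
11.05 [ 0.4932 -0.1663  0.0749] yaw -5.1 F [ 0.5  0.  -0.5] op 0.158 g 30.0
140 209 210 192 117 102 113 127 129 129 130 130 131 145 199 203 158 146 147 147 145 148 149 148 146 145 144 152 199 198 147 128 128 128 128 127 123 101 75 68 119 148 151
148 213 212 192 103 45 41 40 42 43 42 46 108 164 202 206 163 146 146 146 146 147 148 147 144 144 144 157 202 204 167 129 42 30 30 28 28 29 29 54 135 152 151
156 215 212 198 112 44 42 41 42 42 43 47 107 163 202 206 162 144 145 145 145 146 149 147 144 143 143 156 202 194 156 125 36 29 31 29 28 30 32 62 133 150 151
164 213 213 209 125 48 42 42 41 41 41 47 107 160 200 206 161 143 144 145 145 146 149 147 145 143 143 157 203 201 162 110 35 28 30 29 29 29 31 72 136 145 160
250 [212 215 214 212 211 180 103  98 100 100  99 100 100 100 100 100 102 120
 129  85  43  43  42  41  42  41  42  41  42  42  41  42  41  41  41  41
  41  49  86  99  99  99 100  99 100  99]
254 [214 212 209 212 216 185 106  97  99  98  98  99  99  99  98  98 100 120
 130  86  42  41  42  42  42  43  43  40  42  43  41  43  40  41  41  41
  40  50  86  99  99  98  98  99  99  99]
277 [207 207 206 206 208 192 109  97  97  99 136 208 213 214 213 213 206 166
 149 147 148 148 148 148 148 148 148 147 147 147 148 147 148 148 150 192
 214 213 204 163 154 146 109 102 102 102]
post 0.06 [[241.6, 143.4], [256.3, 143.4], [296.7, 143.5], [311.3, 143.5]]
post 0.04 [[242.5, 179.7], [256.8, 179.7], [296.1, 179.8], [310.3, 179.8]]
chip [171.8, 139.8] barside [[260.5, 155.8], [292.2, 155.8]]
```

Aligned in both directions to about 0.5 mm. Lower into the notches.

Request:
step_arm --pt "0 0 0.015 0 0 0 1" --pt "0 0 0.03 0 0 0 1" --pt "0 0 0.038 0 0 0 1" --pt "0 0 0.043 0 0 0 1" --pt "0 0 0.043 0 0 0 1"

```text
time_s: 11.52
position: [0.4928, -0.1661, 0.0618]
tcp_rot: [[0.996, -0.089, -0.001], [-0.089, -0.996, 0.0], [-0.001, -0.0, -1.0]]
force: [-1.2, 0.1, 1.6]
opening: 0.156
grasp_force: 30.0
```

Request:
step_arm --pt "0 0 0.003 0 0 0 1" --pt "0 0 0.003 0 0 0 1"

```text
time_s: 11.68
position: [0.4928, -0.1661, 0.0618]
tcp_rot: [[0.996, -0.089, -0.001], [-0.089, -0.996, 0.0], [-0.001, -0.0, -1.0]]
force: [-2.0, 1.1, 8.3]
opening: 0.159
grasp_force: 30.0
```

Seated: the force rises and z has stopped at 0.0618. Open to about half, then retreat upward.

Request:
step_arm --pt "0 0 -0.002 0 0 0 -0.2" --pt "0 0 -0.002 0 0 0 -0.2" --pt "0 0 -0.002 0 0 0 -0.2" --pt "0 0 -0.002 0 0 0 -0.2" --pt "0 0 -0.002 0 0 0 -0.2" --pt "0 0 -0.002 0 0 0 -0.2" --pt "0 0 -0.002 0 0 0 -0.2" --pt "0 0 -0.002 0 0 0 -0.2"

```text
time_s: 12.35
position: [0.4932, -0.1663, 0.0615]
tcp_rot: [[0.996, -0.089, -0.0], [-0.089, -0.996, 0.0], [-0.0, -0.0, -1.0]]
force: [-0.5, -0.1, -0.4]
opening: 0.588
grasp_force: 0.0
```

Request:
step_arm --pt "0 0 -0.05 0 0 0 -0.2" --pt "0 0 -0.13 0 0 0 -0.2" --pt "0 0 -0.22 0 0 0 -0.2" --pt "0 0 -0.32 0 0 0 -0.2" --pt "0 0 -0.42 0 0 0 -0.2" --pt "0 0 -0.47 0 0 0 -0.2" --pt "0 0 -0.47 0 0 0 -0.2"

```text
time_s: 12.93
position: [0.4955, -0.1675, 0.2064]
tcp_rot: [[0.996, -0.089, 0.008], [-0.089, -0.996, -0.004], [0.008, 0.004, -1.0]]
force: [0.1, -0.0, 0.3]
opening: 0.6
grasp_force: 0.0
```

```bash
python3 - <<'E'
from h import *
st();snap('wrist','wb');snap('side','sb');snap('top','tb');s=read_state()
q={}
for f,z in(('wb',.059),('sb',.059),('tb',.059)):
  h=cv2.cvtColor(cv2.imread(f'pics/{f}.png'),cv2.COLOR_BGR2HSV)
  for nm,lo,hi,zz in(('or',(3,100,60),(16,255,255),.059),('blue',(105,120,40),(130,255,255),.088)):
    n,_,S,C=cv2.connectedComponentsWithStats(cv2.inRange(h,lo,hi))
    for i in range(1,n):
      P=pt(f,*C[i],zz)
      if S[i,4]>8 and np.hypot(P[0]-.4925,P[1]+.167)<.09: print(f,nm,S[i].tolist(),P)
# predicted for post edge rows in wb
h=cv2.imread('pics/wb.png').mean(2).astype(int)
for v in range(130,200,10):print(v,h[v,225:330:3])
E
```

```text
12.93 [ 0.4955 -0.1675  0.2064] yaw -5.09 F [ 0.1 -0.   0.3] op 0.6 g 0.0
wb or [270, 133, 12, 19, 228] [ 0.548  -0.1714  0.059 ]
wb or [270, 161, 12, 18, 214] [ 0.523  -0.1691  0.059 ]
wb or [270, 225, 12, 14, 165] [ 0.462  -0.1637  0.059 ]
wb or [270, 247, 12, 16, 182] [ 0.438  -0.1618  0.059 ]
wb blue [268, 187, 16, 37, 569] [ 0.4959 -0.1667  0.088 ]
sb or [255, 244, 6, 4, 22] [ 0.4377 -0.1602  0.059 ]
sb or [264, 245, 6, 3, 18] [ 0.4627 -0.163   0.059 ]
sb or [285, 245, 6, 4, 20] [ 0.5224 -0.1682  0.059 ]
sb or [294, 245, 6, 4, 19] [ 0.5477 -0.1696  0.059 ]
sb blue [273, 239, 10, 10, 83] [ 0.4917 -0.1768  0.088 ]
tb or [312, 230, 5, 4, 15] [ 0.4582 -0.1639  0.059 ]
tb or [311, 238, 5, 5, 20] [ 0.4358 -0.163   0.059 ]
130 [199 197 200 199 198 202 204 202 199 145  87  91  89  91 195 205 203 201
 203 201 104  92  88  88  87 132 149 181 141 134 130 131 134 138 137]
140 [195 199 195 196 201 197 201 202 200 161  61  36  42 106 187 137 135 140
 134 177 147  51  41  35  59 136 139 139 140 142 142 140 137 130 135]
150 [205 206 198 194 201 203 203 196 199 167  63  34  40 103 188 141 134 140
 134 178 149  50  38  37  60 134 136 136 135 137 136 138 138 141 138]
160 [200 203 201 198 195 197 203 203 204 190  84  91  93  92 179 167 168 171
 171 188  95  91  87  86  88 136 153 150 136 140 135 140 136 143 135]
170 [198 204 201 201 209 203 202 202 199 188  88  88  87  88 163 138 134 137
 133 160 100  88  88  90  83 135 142 187 139 136 139 135 137 138 151]
180 [202 204 200 200 200 203 201 201 198 190  85  93  88  90 164 195 198 199
 197 201  98  88  88  91  85 141 192 137 133 139 140 137 139 142 141]
190 [197 199 192 195 200 204 204 206 203 195  88  89  88  88 144  58  64  59
  61  67  93  87  89  91  83 141 158 146 142 143 140 137 136 139 140]
```

Bar seated: all chips are at z≈0.059 in both views, centre (0.493,-0.167). Next, go above the lid handle with the tool turned to yaw 87.8.

```bash
python3 -c "
from h import *
st();row([.505,.21,.24],87.8);row([.505,.02,.24],40)"
```

```text
13.08 [ 0.4924 -0.1658  0.2017] yaw -5.1 F [ 0.4  0.2 -0.2] op 0.601 g 0.0
[-0.0697, -1.2516, -0.1266] [-0.0024, 0.0008, -2.0645]
[-0.0134, -0.6208, -0.1271] [-0.0017, 0.0016, -1.0023]
```

Request:
step_arm --pt "0 -0.07 -0.05 0 0 -0.13 -0.2" --pt "0 -0.15 -0.1 0 0 -0.28 -0.2" --pt "0 -0.24 -0.127 0 0 -0.42 -0.2" --pt "0 -0.33 -0.127 0 0 -0.56 -0.2" --pt "-0.01 -0.42 -0.127 0 0 -0.7 -0.2" --pt "-0.01 -0.51 -0.127 0 0 -0.84 -0.2" --pt "-0.01 -0.58 -0.127 0 0 -0.95 -0.2" --pt "-0.013 -0.62 -0.127 0 0 -1.0 -0.2"

```text
time_s: 13.75
position: [0.5045, 0.0217, 0.2386]
tcp_rot: [[0.764, 0.645, -0.004], [0.645, -0.764, 0.001], [-0.002, -0.004, -1.0]]
force: [-0.8, 0.1, -0.2]
opening: 0.6
grasp_force: 0.0
```

```bash
python3 -c "
from h import *
st();row([.505,.205,.24],87.8)"
```

```text
13.75 [0.5045 0.0217 0.2386] yaw 40.18 F [-0.8  0.1 -0.2] op 0.6 g 0.0
[0.3956, -0.4658, -0.0037] [-0.0059, 0.0009, -1.0583]
```

Request:
step_arm --pt "0.05 -0.06 0 0 0 -0.14 -0.2" --pt "0.1 -0.12 0 0 0 -0.28 -0.2" --pt "0.16 -0.19 0 0 0 -0.42 -0.2" --pt "0.22 -0.26 0 0 0 -0.56 -0.2" --pt "0.28 -0.33 0 0 0 -0.7 -0.2" --pt "0.33 -0.39 0 0 0 -0.84 -0.2" --pt "0.37 -0.44 0 0 0 -0.95 -0.2" --pt "0.395 -0.465 0 0 0 -1.0 -0.2"

```text
time_s: 14.42
position: [0.5062, 0.2038, 0.2391]
tcp_rot: [[0.085, 0.996, -0.003], [0.996, -0.085, -0.0], [-0.001, -0.003, -1.0]]
force: [0.1, -0.6, -0.4]
opening: 0.6
grasp_force: 0.0
```

Request:
step_arm --pt "0 0 0 0 0 -0.058 -0.2" --pt "0 0 0 0 0 -0.058 -0.2" --pt "0 0 0 0 0 -0.058 -0.2"

```text
time_s: 14.67
position: [0.507, 0.2017, 0.2397]
tcp_rot: [[0.046, 0.999, -0.002], [0.999, -0.046, -0.001], [-0.001, -0.002, -1.0]]
force: [-0.2, 0.6, 0.3]
opening: 0.601
grasp_force: 0.0
```

```bash
python3 - <<'E'
from h import *
st();snap('wrist','wc');s=read_state();R=np.array(s['tcp_rot']);p=np.array(s['position'])
c,q=np.cos(np.radians(-2.2)),np.sin(np.radians(-2.2))
P=lambda x,y,z:[.5728+c*x-q*y,.2047+q*x+c*y,z]
for n,a in(('h+',(-.07,.05,.138)),('h-',(-.07,-.05,.138)),('front/+y',(-.1,.1,.1)),('front/-y',(-.1,-.1,.1)),('hinge+',(.1,.1,.1)),('fin',(-.06,.137,.126)),('h0',(-.07,0,.138))):print(n,px('wc',P(*a)))
a=cv2.imread('pics/wc.png');h=cv2.cvtColor(a,cv2.COLOR_BGR2HSV);m=cv2.inRange(h,(0,150,60),(6,255,255))|cv2.inRange(h,(174,150,60),(180,255,255))
n,_,S,C=cv2.connectedComponentsWithStats(m);print('red',[(S[i].tolist(),C[i].round(1).tolist()) for i in range(1,n) if S[i,4]>60])
g=a.mean(2).astype(int);g=cv2.resize(g.astype(np.float32),(112,84),interpolation=cv2.INTER_AREA).astype(int)
ch=' .:-=+*#%@'
print('\n'.join(''.join(ch[min(9,v//26)] for v in r) for r in g[:56]))
E
```

```text
14.67 [0.507  0.2017 0.2397] yaw 87.38 F [-0.2  0.6  0.3] op 0.601 g 0.0
h+ [271.3 140.3]
h- [272.6 258.6]
front/+y [236.2  77.4]
front/-y [243.9 289.4]
hinge+ [472.5  75.5]
fin [283.8  19.9]
h0 [272.  202.4]
red [([261, 12, 43, 30, 1235], [282.4, 26.7]), ([113, 150, 90, 30, 1785], [158.2, 164.8])]
****************###*****#######################*...=#########+........*##*############################**********
**#***#*#*******##*#**#########################*...=##*######+........*#######*####################*##**********
******#*##*****#***#############################...=*+=++++=*+........*##*#####*######################*#********
**************#*################################:..-=:-------=........*###############################*#***#****
*#****#*##*#****################################:..-=:------==........################################*##***##**
#**##*#**#*##*#**###############################:..-=:::::::==.......:##########################**######********
#*#*######*##**#################################:..-=:......==.......:##############################*####**#****
#####*###
[... 4825 characters left out ...]
########################
+############*********************#######. ..+########=-=########*.. .*#######*********************###########*-
.*#########+:....................=######=  ..=########=-+########+... -######+....................:+#########*. 
 +#######*=..................... -#####*. .. =########+=*########+ .. .*#####= .....................-*#######*  
 -######+:.......................:#####:  .. =########*+*########+ ..  .*####-.......................:+######=  
 :####*-.......................-::###*:  ..  =########*+*########+  ..  .*###-:-:......................-*####-  
 .*##+:.......................--::##*:  ...  -#########*#########=  ...  .*##-::-........................=*##:
```

The ASCII view shows the handle bar upright at u≈270–281, rows ≈130–250, between the fingers. Red fin at (282,27). Refine.

```bash
python3 - <<'E'
from h import *
a=cv2.imread('pics/wc.png').mean(2).astype(int)
for v in(140,190,235):print(v,a[v,262:292:1])
print(a[120:140:2,274],a[236:270:2,274])
for u in (274,277):print(pt('wc',u,190,.138),pt('wc',u,130,.138),pt('wc',u,250,.138))
row([.506,.209,.16],87.4)
E
```

```text
140 [200 200 201 200 201 202 201 193 137  75  73  75  80  78  83  87  82  80
  79  73  98 167 198 201 201 201 200 201 199 200]
190 [199 199 199 199 200 201 200 199 189  99  66  73  79  80  82  84  82  80
  74  71 105 173 198 200 201 202 200 200 199 199]
235 [194 195 195 195 194 195 194 194 185 110  74  77  78  81  83  86  84  81
  78  76 119 191 196 195 197 196 195 194 194 195]
[201 202 201 201 168  82  85  86  80  79] [ 80  78  81  79  80  79  77  79  74  80  75  73  98 133 135 136 135]
[0.505  0.2177 0.138 ] [0.5072 0.2651 0.138 ] [0.5025 0.1653 0.138 ]
[0.5074 0.2176 0.138 ] [0.5096 0.265  0.138 ] [0.5051 0.1652 0.138 ]
[0.0247, -0.0044, 0.2665] [-0.0018, 0.0009, -0.0008]
```

Handle middle ≈ (0.507,0.212), on the tool's axis. Descend to TCP z≈0.117 (tips ≈0.122, above the lid at 0.100) and close.

Request:
step_arm --pt "0.03 0 0.08 0 0 0 -0.2" --pt "0.03 0 0.17 0 0 0 -0.2" --pt "0.03 0 0.26 0 0 0 -0.2" --pt "0.03 0 0.34 0 0 0 -0.2" --pt "0.03 0 0.38 0 0 0 -0.2" --pt "0.03 0 0.4 0 0 0 -0.2" --pt "0.03 0 0.408 0 0 0 -0.2" --pt "0.03 0 0.408 0 0 0 -0.2"

```text
time_s: 15.38
position: [0.5079, 0.2109, 0.1182]
tcp_rot: [[0.045, 0.999, -0.0], [0.999, -0.045, -0.0], [-0.0, -0.0, -1.0]]
force: [0.1, -0.5, 0.7]
opening: 0.6
grasp_force: 0.0
```

Request:
step_arm --pt "0 0 0 0 0 0 1" --pt "0 0 0 0 0 0 1" --pt "0 0 0 0 0 0 1" --pt "0 0 0 0 0 0 1" --pt "0 0 0 0 0 0 1" --pt "0 0 0 0 0 0 1" --pt "0 0 0 0 0 0 1" --pt "0 0 0 0 0 0 1"

```text
time_s: 16.05
position: [0.5065, 0.2114, 0.1183]
tcp_rot: [[0.044, 0.999, -0.002], [0.999, -0.044, -0.0], [-0.0, -0.002, -1.0]]
force: [-2.6, 0.3, 2.8]
opening: 0.099
grasp_force: 30.0
```

Request:
step_arm --pt "0 0 0 0 0 0 1" --pt "0 0 0 0 0 0 1"

```text
time_s: 16.22
position: [0.5065, 0.2114, 0.1183]
tcp_rot: [[0.044, 0.999, -0.002], [0.999, -0.044, -0.0], [-0.0, -0.002, -1.0]]
force: [-3.0, -0.8, 3.9]
opening: 0.1
grasp_force: 30.0
```

Handle held. Feel the lid: raise gently along the arc.

Request:
step_arm --pt "0 0.003 -0.007 0 0 0 1" --pt "0 0.005 -0.013 0 0 0 1" --pt "0 0.005 -0.013 0 0 0 1" --pt "0 0.005 -0.013 0 0 0 1"

```text
time_s: 16.55
position: [0.5079, 0.2114, 0.1216]
tcp_rot: [[0.044, 0.999, -0.003], [0.999, -0.044, -0.0], [-0.0, -0.003, -1.0]]
force: [-4.7, 1.9, -1.9]
opening: 0.099
grasp_force: 30.0
```

Request:
step_arm --pt "0 0.003 -0.007 0 0 0 1" --pt "0 0.004 -0.01 0 0 0 1" --pt "0 0.004 -0.01 0 0 0 1" --pt "0 0.004 -0.01 0 0 0 1"

```text
time_s: 16.88
position: [0.5091, 0.2113, 0.1244]
tcp_rot: [[0.044, 0.999, -0.003], [0.999, -0.044, -0.0], [-0.0, -0.003, -1.0]]
force: [-5.1, 2.6, -6.2]
opening: 0.102
grasp_force: 30.0
```

Request:
step_arm --pt "0 0.002 -0.005 0 0 0 1" --pt "0 0.004 -0.01 0 0 0 1" --pt "0 0.004 -0.01 0 0 0 1"

```text
time_s: 17.13
position: [0.5092, 0.2112, 0.125]
tcp_rot: [[0.044, 0.999, -0.006], [0.999, -0.044, -0.0], [-0.0, -0.006, -1.0]]
force: [-2.2, 4.6, -24.4]
opening: 0.102
grasp_force: 30.0
```

The lid is caught: it stops hard at about +6.5 mm and the force jumps to 24 N. Lower it, open, retreat.

Request:
step_arm --pt "0 -0.004 0.01 0 0 0 1" --pt "0 -0.008 0.02 0 0 0 1" --pt "0 -0.011 0.03 0 0 0 1" --pt "0 -0.011 0.03 0 0 0 1" --pt "0 -0.011 0.03 0 0 0 1"

```text
time_s: 17.55
position: [0.5071, 0.2113, 0.1198]
tcp_rot: [[0.043, 0.999, -0.002], [0.999, -0.043, -0.0], [-0.0, -0.002, -1.0]]
force: [-7.1, 2.4, -1.7]
opening: 0.103
grasp_force: 30.0
```

Request:
step_arm --pt "0 0 0 0 0 0 -0.2" --pt "0 0 0 0 0 0 -0.2" --pt "0 0 0 0 0 0 -0.2" --pt "0 0 0 0 0 0 -0.2" --pt "0 0 0 0 0 0 -0.2" --pt "0 0 0 0 0 0 -0.2" --pt "0 0 0 0 0 0 -0.2" --pt "0 0 0 0 0 0 -0.2"

```text
time_s: 18.22
position: [0.5088, 0.2113, 0.1194]
tcp_rot: [[0.044, 0.999, 0.001], [0.999, -0.044, 0.0], [0.0, 0.001, -1.0]]
force: [-0.4, -0.1, -0.0]
opening: 0.57
grasp_force: 0.0
```

Request:
step_arm --pt "0 0 -0.1 0 0 0 0.2" --pt "0 0 -0.2 0 0 0 0.4" --pt "0 0 -0.25 0 0 0 0.6" --pt "0 0 -0.27 0 0 0 0.8" --pt "0 0 -0.27 0 0 0 1" --pt "0 0 -0.27 0 0 0 1"

```text
time_s: 18.72
position: [0.5077, 0.2112, 0.1996]
tcp_rot: [[0.043, 0.999, -0.001], [0.999, -0.043, -0.0], [-0.0, -0.001, -1.0]]
force: [-0.7, -0.5, 0.3]
opening: 0.231
grasp_force: 0.0
```

```bash
python3 - <<'E'
from h import *
st();snap('wrist','wd');s=read_state();R=np.array(s['tcp_rot']);p=np.array(s['position'])
a=cv2.imread('pics/wd.png');h=cv2.cvtColor(a,cv2.COLOR_BGR2HSV);m=cv2.inRange(h,(0,150,40),(6,255,255))|cv2.inRange(h,(174,150,40),(180,255,255))
n,_,S,C=cv2.connectedComponentsWithStats(m)
for i in range(1,n):
  if S[i,4]>200: print(S[i].tolist(),C[i].round(1))
print([px('wd',[.5165,.3445+y,z]).tolist() for y in(-.006,.006) for z in(.102,.126)])
g=a[0:100:3,240:330:4].astype(int)
for f in ('tb',):
  h=cv2.cvtColor(cv2.imread('pics/tb.png'),cv2.COLOR_BGR2HSV)
print('V of red col 282:',[(v,a[v,282].tolist()) for v in range(0,80,4)])
row([.5165,.30,.18],87.4)
E
```

```text
18.72 [0.5077 0.2112 0.1996] yaw 87.51 F [-0.7 -0.5  0.3] op 0.231 g 0.0
[259, 11, 49, 34, 1606] [283.1  27.7]
[95, 163, 100, 33, 2175] [145.4 179. ]
[[282.0, 37.5], [282.5, 29.2], [281.3, 18.6], [281.7, 8.1]]
V of red col 282: [(0, [199, 198, 197]), (4, [199, 199, 197]), (8, [196, 194, 196]), (12, [48, 54, 214]), (16, [40, 48, 209]), (20, [20, 35, 202]), (24, [28, 40, 200]), (28, [19, 24, 156]), (32, [14, 13, 106]), (36, [9, 14, 110]), (40, [27, 33, 147]), (44, [20, 22, 94]), (48, [29, 29, 27]), (52, [31, 27, 31]), (56, [30, 33, 27]), (60, [33, 33, 32]), (64, [22, 20, 24]), (68, [32, 27, 32]), (72, [31, 24, 27]), (76, [138, 137, 135])]
[0.2973, 0.018, 0.0631] [-0.0029, 0.0007, 0.0024]
```

Fin found at about (0.516,0.344), as predicted. With the fingers shut, go to its lid side (y≈0.312) and lower to TCP z≈0.106.

Request:
step_arm --pt "0.09 0.018 0 0 0 0 1" --pt "0.2 0.018 0 0 0 0 1" --pt "0.29 0.018 0 0 0 0 1" --pt "0.337 0.018 0 0 0 0 1" --pt "0.337 0.018 0.08 0 0 0 1" --pt "0.337 0.018 0.17 0 0 0 1" --pt "0.337 0.018 0.26 0 0 0 1" --pt "0.337 0.018 0.28 0 0 0 1"

```text
time_s: 19.43
position: [0.514, 0.3103, 0.1108]
tcp_rot: [[0.043, 0.999, -0.01], [0.999, -0.043, -0.004], [-0.005, -0.01, -1.0]]
force: [-0.6, -0.3, 0.7]
opening: 0.004
grasp_force: 0.0
```

Request:
step_arm --pt "0 0 0.01 0 0 0 1" --pt "0 0 0.02 0 0 0 1" --pt "0 0 0.02 0 0 0 1" --pt "0 0 0.02 0 0 0 1"

```text
time_s: 19.77
position: [0.519, 0.3123, 0.1114]
tcp_rot: [[0.044, 0.999, 0.002], [0.999, -0.044, 0.001], [0.001, 0.002, -1.0]]
force: [0.1, 0.2, -0.9]
opening: 0.006
grasp_force: 0.0
```

```bash
python3 -c "
from h import *
st();row([.516,.3285,.106],87.5);row([.517,.3505,.106],87.5)"
```

```text
19.77 [0.519  0.3123 0.1114] yaw 87.5 F [ 0.1  0.2 -0.9] op 0.006 g 0.0
[0.0535, -0.0124, 0.018] [0.0028, -0.0011, -0.0001]
[0.127, -0.0123, 0.0181] [0.0028, -0.0011, -0.0001]
```

Request:
step_arm --pt "0 -0.008 0.014 0 0 0 1" --pt "0.02 -0.008 0.014 0 0 0 1" --pt "0.04 -0.008 0.014 0 0 0 1" --pt "0.06 -0.008 0.014 0 0 0 1" --pt "0.08 -0.008 0.014 0 0 0 1" --pt "0.08 -0.008 0.014 0 0 0 1"

```text
time_s: 20.27
position: [0.5169, 0.3375, 0.1063]
tcp_rot: [[0.042, 0.999, 0.001], [0.999, -0.042, 0.001], [0.001, 0.001, -1.0]]
force: [0.1, 0.7, -0.4]
opening: 0.006
grasp_force: 0.0
```

Request:
step_arm --pt "0.015 0 0 0 0 0 1" --pt "0.03 0 0 0 0 0 1" --pt "0.045 0 0 0 0 0 1" --pt "0.045 0 0 0 0 0 1"

```text
time_s: 20.6
position: [0.5173, 0.3494, 0.106]
tcp_rot: [[0.042, 0.999, -0.0], [0.999, -0.042, -0.002], [-0.002, -0.0, -1.0]]
force: [0.4, -4.6, 3.3]
opening: 0.01
grasp_force: 2.1
```

Request:
step_arm --pt "0.006 0 0 0 0 0 1" --pt "0.012 0 0 0 0 0 1" --pt "0.012 0 0 0 0 0 1"

```text
time_s: 20.85
position: [0.5173, 0.3496, 0.1061]
tcp_rot: [[0.042, 0.999, -0.002], [0.999, -0.042, -0.008], [-0.008, -0.001, -1.0]]
force: [-1.3, -12.4, 4.7]
opening: 0.008
grasp_force: 6.2
```

It stops hard at y≈0.3496, close to the predicted end of travel (0.3505). I'll back off, rise, and check the fin in the top camera.

Request:
step_arm --pt "-0.03 0 0 0 0 0 1" --pt "-0.06 0 0 0 0 0 1" --pt "-0.08 0 -0.05 0 0 0 0.6" --pt "-0.09 0 -0.15 0 0 0 0.4" --pt "-0.1 0 -0.25 0 0 0 0.2" --pt "-0.13 0 -0.31 0 0 0 0" --pt "-0.23 0 -0.31 0 0 0 -0.2" --pt "-0.33 0 -0.31 0 0 0 -0.2"

```text
time_s: 21.52
position: [0.5142, 0.2553, 0.2007]
tcp_rot: [[0.041, 0.999, 0.005], [0.999, -0.041, 0.003], [0.003, 0.005, -1.0]]
force: [-0.2, -0.2, -0.6]
opening: 0.377
grasp_force: 0.0
```

```bash
python3 - <<'E'
from h import *
st();snap('wrist','we');snap('top','te');snap('side','se')
for f in('top0','te','side0','se','wd','we'):
  a=cv2.imread(f'pics/{f}.png');h=cv2.cvtColor(a,cv2.COLOR_BGR2HSV);m=cv2.inRange(h,(0,150,40),(6,255,255))|cv2.inRange(h,(174,150,40),(180,255,255))
  n,_,S,C=cv2.connectedComponentsWithStats(m)
  for i in range(1,n):
    P=pt(f,*C[i],.12)
    if S[i,4]>8 and abs(P[0]-.515)<.05 and abs(P[1]-.35)<.06: print(f,S[i].tolist(),C[i].round(1),P)
row([.507,.212,.19],87.5)
E
```

```text
21.52 [0.5142 0.2553 0.2007] yaw 87.64 F [-0.2 -0.2 -0.6] op 0.377 g 0.0
top0 [122, 203, 9, 12, 76] [125.5 207.8] [0.5146 0.3378 0.12  ]
side0 [273, 118, 9, 9, 63] [276.8 122.7] [0.5163 0.3286 0.12  ]
se [273, 115, 8, 7, 50] [276.5 118.2] [0.5167 0.3551 0.12  ]
wd [259, 11, 49, 34, 1606] [283.1  27.7] [0.5171 0.3407 0.12  ]
we [253, 49, 47, 30, 1329] [276.2  62.9] [0.5183 0.3641 0.12  ]
[-0.1382, -0.0133, 0.0299] [-0.0003, -0.0015, -0.004]
```

The fin moved about 23 mm (full travel is 22). Back to the handle.

```bash
python3 -c "
from h import *
st();row([.5072,.2115,.118],87.5)"
```

```text
21.67 [0.5129 0.2532 0.199 ] yaw 87.32 F [-0.1 -0.7 -0.7] op 0.512 g 0.0
[-0.1401, -0.0125, 0.2699] [-0.0003, -0.0015, -0.004]
```

Request:
step_arm --pt "-0.07 -0.012 0 0 0 0 -0.2" --pt "-0.14 -0.012 0 0 0 0 -0.2" --pt "-0.14 -0.012 0 0 0 0 -0.2" --pt "-0.14 -0.012 0.07 0 0 0 -0.2" --pt "-0.14 -0.012 0.15 0 0 0 -0.2" --pt "-0.14 -0.012 0.22 0 0 0 -0.2" --pt "-0.14 -0.012 0.265 0 0 0 -0.2" --pt "-0.14 -0.012 0.265 0 0 0 -0.2"

```text
time_s: 22.33
position: [0.5057, 0.2135, 0.1164]
tcp_rot: [[0.043, 0.999, -0.006], [0.999, -0.043, 0.0], [-0.0, -0.006, -1.0]]
force: [0.2, 0.7, -0.5]
opening: 0.605
grasp_force: 0.0
```

Request:
step_arm --pt "0 0 0 0 0 0 1" --pt "0 0 0 0 0 0 1" --pt "0 0 0 0 0 0 1" --pt "0 0 0 0 0 0 1" --pt "0 0 0 0 0 0 1" --pt "0 0 0 0 0 0 1" --pt "0 0 0 0 0 0 1" --pt "0 0 0 0 0 0 1"

```text
time_s: 23.0
position: [0.5066, 0.2126, 0.1197]
tcp_rot: [[0.044, 0.999, -0.002], [0.999, -0.044, 0.0], [0.0, -0.002, -1.0]]
force: [-2.6, -0.4, 3.6]
opening: 0.103
grasp_force: 30.0
```

Request:
step_arm --pt "0 0 0 0 0 0 1" --pt "0 0 0 0 0 0 1" --pt "0 0 0 0 0 0 1"

```text
time_s: 23.25
position: [0.5066, 0.2126, 0.1197]
tcp_rot: [[0.044, 0.999, -0.002], [0.999, -0.044, -0.0], [-0.0, -0.002, -1.0]]
force: [-4.6, 0.2, 6.3]
opening: 0.098
grasp_force: 30.0
```

Held again. Lift along the arc, in stages.

Request:
step_arm --pt "0 0.01 -0.024 0 0 0 1" --pt "0 0.022 -0.048 0 0 0 1" --pt "0 0.022 -0.048 0 0 0 1" --pt "0 0.022 -0.048 0 0 0 1"

```text
time_s: 23.58
position: [0.5128, 0.2123, 0.1338]
tcp_rot: [[0.044, 0.999, -0.004], [0.999, -0.044, -0.0], [-0.0, -0.004, -1.0]]
force: [-5.6, 2.1, -2.3]
opening: 0.102
grasp_force: 30.0
```

The lid is free. Continue.

Request:
step_arm --pt "0 0.012 -0.024 0 0 0 1" --pt "0 0.026 -0.047 0 0 0 1" --pt "0 0.04 -0.069 0 0 0 1" --pt "0 0.056 -0.091 0 0 0 1" --pt "0 0.072 -0.112 0 0 0 1" --pt "0 0.09 -0.132 0 0 0 1" --pt "0 0.108 -0.151 0 0 0 1" --pt "0 0.127 -0.17 0 0 0 1"

```text
time_s: 24.25
position: [0.5499, 0.2106, 0.1858]
tcp_rot: [[0.043, 0.999, -0.006], [0.999, -0.043, -0.0], [-0.001, -0.006, -1.0]]
force: [-7.9, 1.8, 0.8]
opening: 0.1
grasp_force: 30.0
```

Request:
step_arm --pt "0 0 0 0 0 0 1" --pt "0 0 0 0 0 0 1"

```text
time_s: 24.42
position: [0.5507, 0.2106, 0.1865]
tcp_rot: [[0.043, 0.999, -0.004], [0.999, -0.043, -0.0], [-0.0, -0.004, -1.0]]
force: [-9.6, 0.8, 4.6]
opening: 0.106
grasp_force: 30.0
```

Request:
step_arm --pt "0 0.018 -0.02 0 0 0 1" --pt "0 0.037 -0.038 0 0 0 1" --pt "0 0.058 -0.054 0 0 0 1" --pt "0 0.08 -0.069 0 0 0 1" --pt "0 0.103 -0.083 0 0 0 1" --pt "0 0.126 -0.096 0 0 0 1" --pt "0 0.15 -0.108 0 0 0 1" --pt "0 0.174 -0.119 0 0 0 1"

```text
time_s: 25.08
position: [0.6046, 0.2082, 0.2233]
tcp_rot: [[0.043, 0.999, 0.0], [0.999, -0.043, -0.0], [-0.0, 0.0, -1.0]]
force: [-6.6, -0.5, 6.9]
opening: 0.101
grasp_force: 30.0
```

Request:
step_arm --pt "0 0 0 0 0 0 1" --pt "0 0 0 0 0 0 1"

```text
time_s: 25.25
position: [0.6062, 0.208, 0.2239]
tcp_rot: [[0.044, 0.999, 0.004], [0.999, -0.044, -0.0], [0.0, 0.004, -1.0]]
force: [-5.7, -0.0, 5.8]
opening: 0.098
grasp_force: 30.0
```

Request:
step_arm --pt "0 0.025 -0.01 0 0 0 1" --pt "0 0.05 -0.019 0 0 0 1" --pt "0 0.075 -0.027 0 0 0 1" --pt "0 0.101 -0.033 0 0 0 1" --pt "0 0.101 -0.033 0 0 0 1" --pt "0 0.101 -0.033 0 0 0 1" --pt "0 0.101 -0.033 0 0 0 1"

```text
time_s: 25.83
position: [0.6374, 0.2065, 0.2334]
tcp_rot: [[0.044, 0.999, 0.006], [0.999, -0.044, -0.0], [-0.0, 0.006, -1.0]]
force: [-2.8, -0.6, 6.0]
opening: 0.101
grasp_force: 30.0
```

```bash
python3 - <<'E'
from h import *
st();snap('side','sf');snap('wrist','wf')
for f in('side0','sb','sf'):
  a=cv2.imread(f'pics/{f}.png');h=cv2.cvtColor(a,cv2.COLOR_BGR2HSV)
  n,_,S,C=cv2.connectedComponentsWithStats(cv2.inRange(h,(3,100,60),(16,255,255)))
  print(f,'chips',[C[i].round(1).tolist() for i in range(1,n) if S[i,4]>8 and 235<C[i][1]<260 and 240<C[i][0]<310])
  n,_,S,C=cv2.connectedComponentsWithStats(cv2.inRange(h,(105,120,40),(130,255,255)))
  print('blue',[C[i].round(1).tolist() for i in range(1,n) if S[i,4]>15])
s=read_state();hx=.6766;p=s['position']
print('angle',np.degrees(np.arctan2(p[2]+.018-.07,hx-p[0]))-21.8)
E
```

```text
25.83 [0.6374 0.2065 0.2334] yaw 87.5 F [-2.8 -0.6  6. ] op 0.101 g 30.0
side0 chips []
blue [[286.6, 31.8], [301.6, 33.3], [317.0, 35.6], [332.3, 37.3], [389.0, 128.1], [354.4, 293.9], [286.6, 326.6], [368.8, 352.3], [208.7, 355.0], [302.7, 374.8]]
sb chips [[257.7, 245.5], [266.5, 246.0], [287.5, 246.8], [296.4, 246.9]]
blue [[286.6, 31.8], [301.6, 33.4], [317.0, 35.6], [332.3, 37.3], [388.9, 128.1], [277.1, 243.4], [354.4, 293.9], [368.7, 352.3], [208.8, 355.1], [302.7, 374.8]]
sf chips [[257.7, 245.5], [266.5, 246.0], [287.8, 247.1], [296.5, 247.0]]
blue [[389.0, 128.1], [277.1, 243.7], [354.4, 293.9], [368.8, 352.3], [208.9, 355.0], [302.7, 374.8]]
angle 55.979034229733514
```

The lid is at about 56°, the handle is still gripped at 30 N, and the bar and vial haven't moved. Hand in.

```bash
python3 -c "
from h import *
print(hand_in())"
```

```text
the job is handed in; nothing more can be done
None
```

The job is handed in: the bar is down in both notches, the lid was felt caught and then freed by the release at full travel, and it is held open at about 56° with the bar still on its rests; the vial did not move, and the lens and screwdriver were not touched or rechecked at the end.

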